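Stand the gel cassettes in their covered bays

ROBOT

A 6-joint arm with a two-finger parallel gripper is mounted at the origin on a cart in front of the work surface, level with it; the furniture and walls round the work are solid. World frame = base frame: x ahead of the robot, y to its left, z up, the work surface at z = 0. Lengths are in m, angles in rad, forces in N, time in s.
With the tool pointing down it reaches from about 0.25 to 0.775 m from the base axis. Payload 4 kg.
Tool frame: the origin (TCP) lies at the very end of the fingers, on their centre line; the grasp point (between the pads) lies 19 mm behind it (robot.hold_point_z is the distance from the TCP to the grasp point, in m); z points along the fingers, y is the line along which they close (so a half turn about z gives the same grasp; the last joint's range is limited). The gripper opens to 94 mm and grips with 3 to 60 N. Pads are 16 mm wide; open, the fingers measure 119 mm over their backs; the gripper's body (75 mm by 177 mm) begins 78 mm behind the grasp point.
Start: joints at [1.117, 0.087, 1.371, -0, 1.684, -0.103], TCP at [0.189, 0.517, 0.206] pointing down, gripper open.
Joint ranges: [-3.1, 3.1], [-0.76, 2.03], [0.27, 2.55], [-1.08, 4.22], [0.17, 2.65], [-2.57, 2.57]. Speed limits (rad/s): [2.79, 2.79, 3.14, 3.14, 3.14, 3.14].

INTERFACE

Orientations are given as [roll, pitch, yaw] about the fixed x, y, z axes, in that order (R = Rz(yaw) Ry(pitch) Rx(roll)).
In Python, from bench import robot gives the robot as it stands.
- The arm moves only by the tool carry_out, never from a script. Its argument "steps" is a list of rows, each a list of 3 entries, a list of its own where there are three numbers: the shift along the tool's x, y, z in m, then the turn about the tool's z in units of 10 degrees (1.0 is 10 degrees), then the closure, from -1 (fully open) to 1 (shut). In form: [[[tx, ty, tz], roll, jaw], ...]. A call has 1 to 10 rows; each row is the pose to reach, as a shift and turn from the pose commanded when the call began, along the tool's axes at that moment; what a row does not reach only later rows make up. A row lasts 1/8 s, in which the tool goes at most 62.5 mm and 10.7 degrees, less where a joint would pass 70% of its speed; a pose out of reach is approached as far as the arm can. A call with a gripper value outside its range is refused whole. The fingers move at their own pace and stop on an object; the grip force is fixed at half the most. Time passes only in rows, so rows that repeat a pose let the fingers close. It gives the time, the measured TCP pose, the force, the opening and the grip force at its end, in the units of the state.
- robot.get_obs(): the state, without advancing time (a new reading comes with each control period).
- robot.snapshot(name): name is "scene" or "top"; returns a dict with "image" (480x640x3 uint8, red, green, blue), "z_map" (480x640 float32, m along the optical axis (not along the pixel's ray), 0 where there is no reading), "mtx" (3x3 intrinsics, pixels), "R" (3x3) and "t" (3): a world point X has camera coordinates R X + t. Camera axes: x right, y down, z forward; pixel columns grow to the right and rows downward; lengths in m; the calibration is good to about 2 mm. A picture is of the moment at which its call begins.
- robot.close_job(): hands the job in; it is judged then, once.
The state is a dict: "time": time; "joint_positions": joint angles; "qvel": joint speeds; "joint_torque": joint torques, N m; "tool_pos": TCP position; "ee_rot": TCP orientation; "wrist_force": force on the tool from outside, world axes, zero at the start; "wrist_torque": the same for the moment, N m; "width": finger opening in m; "finger_force": force on a finger pad.
Only numpy, scipy, OpenCV 4.12 (cv2) and the standard library are available. Lean on these libraries where they do the work, as an engineer would, in place of code of your own. Each camera call takes 0.05 s, during which the arm holds its last target. There are 200 camera calls.

TASK

Take the two gel cassettes off their slanted easels and stand each one upright on its long edge in a covered bay, slid in under the roof until it is fully home against the back stop: the taller cassette in the bay with the higher roof, the shorter one in the bay with the lower roof. Do not shift or tip the glassware and bottles standing around.

Things in the scene. Friction and masses are not known exactly. Their poses are not given: they have to be found in the camera images.
- cassette_tall: flat white gel cassette with grey windows, plain box 150 x 12 x 105 mm, the taller of two, 0.18 kg. Origin mid underside (long thin edge); x along the 150 mm, y through the thickness, z up its 105 mm; ends and faces alike. Starts on easel A, leaning 22 degrees from upright, top edge towards the robot.
- cassette_short: flat white gel cassette with grey windows, plain box 150 x 12 x 75 mm, the shorter of two, 0.18 kg. Origin mid underside (long thin edge); x along the 150 mm, y through the thickness, z up its 75 mm; ends and faces alike. Starts on easel B, leaning 22 degrees from upright, top edge towards the robot.
- bay_high: the bay with the higher roof: fixed aluminium, lane 18 mm wide along x (into the bay), walls 5 mm thick, worktop as floor. Origin on the worktop in mid lane below the roof's front edge. Guides 36 mm high, open above, x = -54 to 0 mm; roof 60 mm wide, 6 mm thick, x = 0 to 87, underside at z = 115 mm, on cheeks of that height. Back stop face at x = 80 mm. Feet out to y = +-37, 6 mm high.
- bay_low: the bay with the lower roof: fixed aluminium, lane 18 mm wide along x (into the bay), walls 5 mm thick, worktop as floor. Origin on the worktop in mid lane below the roof's front edge. Guides 36 mm high, open above, x = -54 to 0 mm; roof 60 mm wide, 6 mm thick, x = 0 to 87, underside at z = 85 mm, on cheeks of that height. Back stop face at x = 80 mm. Feet out to y = +-37, 6 mm high.
- bay_high_seat (a point): on the worktop in the lane of the higher bay, 5 mm in from the roof's front edge: where the cassette's origin lies when its end touches the back stop; axes as the bay's
- bay_low_seat (a point): the same point in the lower bay
- bay_high_mouth (a point): mid lane on the worktop at x = -77 mm of the bay: front of the flared mouth (36 mm high, 28 mm wide here, narrowing to the lane's 18 mm at x = -51) of the higher bay
- bay_low_mouth (a point): mid lane on the worktop at x = -77 mm of the bay: front of the flared mouth (36 mm high, 28 mm wide here, narrowing to the lane's 18 mm at x = -51) of the lower bay
- easel_a: easel A: fixed grey draining easel: origin on the worktop below the ledge; x along the ledge, the cassette leans to -y. Ledge 130 mm long, 57 mm up; back rest (90 mm wide) reaches 65 mm up the cassette's lower face, so its top 40 mm is free on both faces. Base plate 130 x 100 x 4 mm, y = -80 to 20 mm.
- easel_b: easel B: fixed grey draining easel: origin on the worktop below the ledge; x along the ledge, the cassette leans to -y. Ledge 130 mm long, 57 mm up; back rest (90 mm wide) reaches 35 mm up the cassette's lower face, so its top 40 mm is free on both faces. Base plate 130 x 100 x 4 mm, y = -80 to 20 mm.
- cylinder_100: bystander, loose: glass measuring cylinder, foot 62 mm across, tube 36 mm, 251 mm high; origin in the middle of its underside, z up
- bottle_1: bystander, loose: brown reagent bottle with black cap, 60 mm across, 118 mm high; origin in the middle of its underside, z up
- beaker_250: bystander, loose: glass beaker 76 mm across, 96 mm high; origin in the middle of its underside, z up
- wash_bottle: bystander, loose: wash bottle 61 mm across, with spout 114 mm, 193 mm high; origin in the middle of its underside, z up
- flask_conical: bystander, loose: conical flask 63 mm across, 104 mm high; origin in the middle of its underside, z up
- bottle_3: bystander, loose: small reagent bottle with green cap, 44 mm across, 85 mm high; origin in the middle of its underside, z up

How it is judged:
At the end, for the whole second after the job is handed in: Taller cassette in the higher bay, shorter in the lower: each at rest, under 4 mm above the worktop, upright within 0.12 and in line with the lane within 0.08 rad, origin within 6 mm of mid lane and end within 8 mm of the back stop (origin at most 6 mm past its seat) (x of cassette_tall in the frame of bay_high_seat between -0.008 and 0.006 m and y of cassette_tall in the frame of bay_high_seat between -0.006 and 0.006 m and height (world z) of each of cassette_tall, cassette_short below 0.004 m and angle between each of cassette_tall, cassette_short's own z axis and vertical below 0.12 rad and angle between the x axis of cassette_tall and the x axis of bay_high_seat, either way round below 0.08 rad and linear speed of each of cassette_tall, cassette_short below 0.02 m/s and x of cassette_short in the frame of bay_low_seat between -0.008 and 0.006 m and y of cassette_short in the frame of bay_low_seat between -0.006 and 0.006 m and angle between the x axis of cassette_short and the x axis of bay_low_seat, either way round below 0.08 rad); the robot touches nothing.
It fails at once if the measuring cylinder is shifted more than 30 mm or tipped (distance of cylinder_100 from where it was at the start of the episode above 0.03 m or angle between cylinder_100's own z axis and vertical above 0.35 rad).
It fails at once if a bottle is shifted more than 30 mm or tipped (distance of any of bottle_1, bottle_3, wash_bottle from where it was at the start of the episode above 0.03 m or angle between any of bottle_1, bottle_3, wash_bottle's own z axis and vertical above 0.35 rad).
It fails at once if the beaker or the conical flask is shifted more than 30 mm or tipped (distance of any of beaker_250, flask_conical from where it was at the start of the episode above 0.03 m or angle between any of beaker_250, flask_conical's own z axis and vertical above 0.35 rad).
It also fails if it takes over 72 s, if anything falls off the work surface, if the arm or the gripper's body presses on something with over 40 N, if the wrist force passes 120 N, or if a joint passes its speed limit or range.

## Working session

There is one attempt and no reset: what is moved stays moved. The work goes in short steps, Python scripts to look and compute and a tool call to move; the robot and the scene stay as the last step left them, time stands still between calls to the robot, and variables do not carry over. Pictures are saved under pics/ and viewed, at most 10 in all, crops included, and the job is handed in when it is done.

Besides the shell and the picture viewer there is one more tool, called after "Emit:" in YAML: its name, and indented under it one key for each argument. carry_out: Moves the arm, as the interface text tells. Its arguments: {"type":"object","properties":{"steps":{"type":"array","items":{"type":"array"}}},"required":["steps"]}

```bash
mkdir -p pics; ls; python3 - <<'E'
from bench import robot
import cv2,numpy as np
for n in("scene","top"):
    s=robot.snapshot(n); np.savez(n+"0.npz",**s); cv2.imwrite(f"pics/{n}0.png",s["image"][:,:,::-1]); print(n,s["mtx"].tolist(),s["R"].round(4).tolist(),s["t"])
print(robot.get_obs())
E
```

```text
pics
scene [[450.2621849119631, 0.0, 322.7072152442698], [0.0, 450.2621849119631, 243.18329559449057], [0.0, 0.0, 1.0]] [[0.581, -0.8137, 0.0189], [-0.464, -0.3502, -0.8137], [0.6686, 0.464, -0.581]] [-0.32901382  0.33074886  0.80348291]
top [[527.7389863629851, 0.0, 312.55899872308834], [0.0, 527.7389863629851, 236.6670047969519], [0.0, 0.0, 1.0]] [[-0.0163, -0.9999, -0.0013], [-0.9957, 0.0164, -0.0909], [0.0909, -0.0002, -0.9959]] [-0.01590491  0.58429673  1.37791407]
{'time': 0.1, 'joint_positions': array([ 1.11690571e+00,  8.78669311e-02,  1.37206871e+00, -5.70508610e-05,
        1.68357868e+00, -1.03116392e-01]), 'qvel': array([-0.00033643, -0.00241168, -0.00610077, -0.00088136, -0.00058639,
       -0.00108695]), 'joint_torque': array([ 1.73161890e-03, -3.41253269e+01, -3.03303301e+01,  7.18397833e-02,
        3.03940522e-02, -7.61757633e-05]), 'tool_pos': array([0.18881415, 0.51606443, 0.20444641]), 'ee_rot': array([-3.13967536e+00, -1.41404963e-04,  2.79081192e+00]), 'wrist_force': array([-0.44223101, -0.04553832,  0.04751823]), 'wrist_torque': array([0.00050821, 0.05173538, 0.00694263]), 'finger_force': 0.0, 'width': 0.09406367624582901}
```

View pics/top0.png

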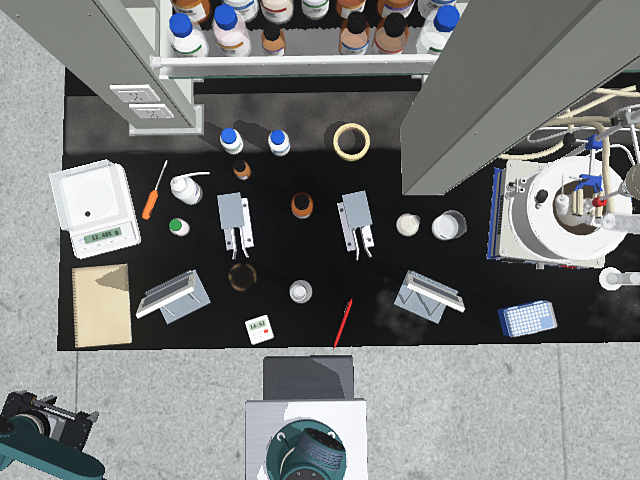

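View pics/scene0.png

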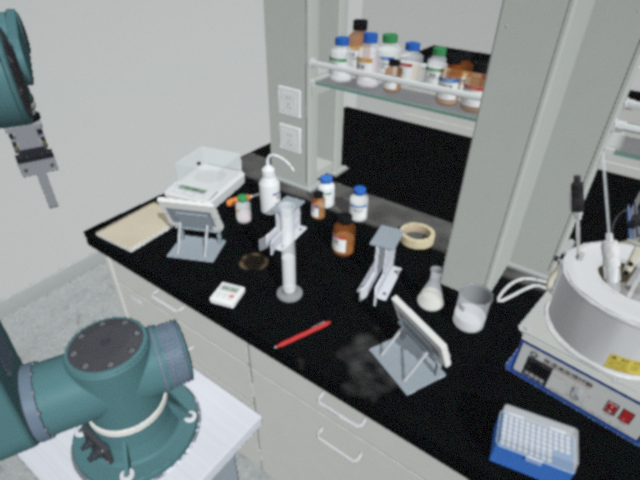

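The top view shows bays at about (236,225) and (355,225), with mouths towards the robot. The easels are at (173,297) and (432,297), the cylinder at (301,292), and the beaker and flask at (449,225) and (408,225).

```bash
cat > h.py <<'E'
import numpy as np,cv2
def cloud(s):
    z=s["z_map"]; v,u=np.mgrid[:480,:640]; K=s["mtx"]
    P=np.stack([(u-K[0,2])*z/K[0,0],(v-K[1,2])*z/K[1,1],z],-1)
    W=(P-s["t"])@s["R"]; W[z==0]=np.nan; return W
def roi(W,b): # u0,u1,v0,v1
    p=W[b[2]:b[3],b[0]:b[1]].reshape(-1,3); return p[~np.isnan(p[:,0])]
E
python3 - <<'E'
from h import *
s=dict(np.load("top0.npz")); W=cloud(s)
print("cam",-s["R"].T@s["t"]); print("table",np.nanmedian(W[320:340,370:390],(0,1)))
for n,b in dict(bayL=(212,262,188,262),bayR=(330,382,185,262)).items():
    p=roi(W,b); h=p[p[:,2]>.07]; zt=np.median(h[:,2]); r=h[abs(h[:,2]-zt)<.006]
    print(n,"roof z",zt.round(4),len(r),cv2.minAreaRect(r[:,:2].astype(np.float32)*1000))
    g=p[(p[:,2]>.028)&(p[:,2]<.042)]; print("  guides",cv2.minAreaRect(g[:,:2].astype(np.float32)*1000),g[:,:2].mean(0), len(g))
for n,b in dict(easL=(130,215,260,328),easR=(390,470,262,328)).items():
    p=roi(W,b); h=p[(p[:,2]>.075)]
    # ransac plane tilted 22deg
    best=None; rng=np.random.default_rng(0)
    for _ in range(500):
        a,b_,c=h[rng.choice(len(h),3,0)]; m=np.cross(b_-a,c-a); 
        if np.linalg.norm(m)<1e-6: continue
        m/=np.linalg.norm(m); m*=np.sign(m[2]) or 1
        if not .25<m[2]<.5: continue
        k=abs((h-a)@m)<.002
        if best is None or k.sum()>best[0].sum(): best=(k,m)
    k=best[0]; q=h[k]; c=q.mean(0); m=np.linalg.svd(q-c)[2][2]; m*=np.sign(m[2])
    e=np.array([-m[1],m[0],0]); e/=np.linalg.norm(e); up=np.cross(m,e); up*=np.sign(up[2])
    l=(q-c)@e; t=(q-c)@up
    print(n,k.sum(),len(h),"normal",m.round(3),"tilt",np.degrees(np.arcsin(m[2])).round(1),"c",c.round(4),"along",l.min().round(4),l.max().round(4),"up",t.min().round(4),t.max().round(4),"zmax",h[:,2].max().round(4),"yaw",np.degrees(np.arctan2(e[1],e[0])).round(1))
    print("  mid upper-face top", (c+e*(l.min()+l.max())/2+up*t.max()).round(4))
for n,b in dict(cyl=(285,318,275,308),bot1=(288,316,190,220),beak=(430,468,208,242),flask=(395,420,212,238),wash=(168,212,168,206),b3=(166,192,215,238)).items():
    p=roi(W,b); h=p[p[:,2]>.02]; print(n,h[:,:2].min(0).round(3),h[:,:2].max(0).round(3),h[:,2].max().round(3))
E
```

```text
cam [ 0.45624428 -0.02523272  1.42530954]
table [ 0.33447695 -0.19939305  0.000586  ]
bayL roof z 0.0921 779 ((649.41357421875, 183.38351440429688), (88.74637603759766, 60.38358688354492), 7.72649621963501)
  guides ((571.3585205078125, 175.85643005371094), (82.01407623291016, 39.33342742919922), 11.28194522857666) [0.57194453 0.17285275] 130
bayR roof z 0.1216 822 ((642.7828979492188, -136.3832244873047), (88.62104034423828, 60.37008285522461), 11.210975646972656)
  guides ((563.9785766601562, -154.4688262939453), (80.22921752929688, 39.80991744995117), 6.790307998657227) [ 0.56455426 -0.15154883] 121
easL 654 929 normal [0.83  0.401 0.387] tilt 22.8 c [0.4391 0.3395 0.1234] along -0.0754 0.0755 up -0.052 0.0445 zmax 0.1645 yaw 115.8
  mid upper-face top [0.4236 0.332  0.1644]
easR 481 727 normal [ 0.832 -0.387  0.398] tilt 23.5 c [ 0.4352 -0.3272  0.1061] along -0.0763 0.0734 up -0.0344 0.0311 zmax 0.1364 yaw 65.0
  mid upper-face top [ 0.4234 -0.3233  0.1346]
cyl [ 0.423 -0.007] [0.457 0.027] 0.257
bot1 [ 0.635 -0.028] [0.695 0.031] 0.126
beak [ 0.571 -0.418] [ 0.641 -0.343] 0.1
flask [ 0.587 -0.308] [ 0.644 -0.252] 0.11
wash [0.679 0.225] [0.738 0.333] 0.198
b3 [0.594 0.304] [0.636 0.349] 0.093
```

```bash
cat > go.py <<'E'
import sys,numpy as np
from bench import robot
from scipy.spatial.transform import Rotation as R
# usage: go.py x y z yaw_deg -> tool shift (mm), turn (10deg)
o=robot.get_obs(); p=o["tool_pos"]; T=R.from_euler("xyz",o["ee_rot"]).as_matrix()
yaw=np.degrees(np.arctan2(T[1,0],T[0,0]))
print("t",round(o["time"],2),"pos",p.round(4),"yaw",yaw.round(1),"w",round(float(o["width"]),4),"F",o["wrist_force"].round(1),"j",o["joint_positions"].round(2))
for a in sys.argv[1:]:
    v=[float(x) for x in a.split(",")]; d=T.T@(np.array(v[:3])-p)
    print(a,"shift",d.round(4),"turn",round(-((v[3]-yaw+180)%360-180)/10,2))
E
python3 go.py .436,.366,.25,115.8 .436,.366,.128,115.8
```

```text
t 0.1 pos [0.1888 0.5161 0.2044] yaw 159.9 w 0.0941 F [-0.4 -0.   0. ] j [ 1.12  0.09  1.37 -0.    1.68 -0.1 ]
.436,.366,.25,115.8 shift [-0.2837 -0.0561 -0.0455] turn 4.41
.436,.366,.128,115.8 shift [-0.2837 -0.0558  0.0765] turn 4.41
```

Emit:
carry_out:
  steps:
    - [[0,0,-0.045],0,-1]
    - [[-0.06,-0.012,-0.045],1,-1]
    - [[-0.12,-0.024,-0.045],2,-1]
    - [[-0.18,-0.036,-0.045],3,-1]
    - [[-0.24,-0.048,-0.045],4,-1]
    - [[-0.284,-0.056,-0.045],4.41,-1]
    - [[-0.284,-0.056,-0.045],4.41,-1]
    - [[-0.284,-0.056,-0.045],4.41,-1]

```text
time: 1.1
tool_pos: [0.4359, 0.3665, 0.25]
ee_rot: [-3.14, -0.001, 2.022]
wrist_force: [-0.8, -0.5, -0.9]
width: 0.0937
finger_force: 0.0
```

```bash
python3 go.py .436,.366,.20,115.8 .436,.366,.128,115.8;python3 - <<'E'
from bench import robot
import cv2
s=robot.snapshot("scene"); cv2.imwrite("pics/s1.png",cv2.resize(s["image"][90:300,90:370,::-1],None,fx=2.8,fy=2.8))
E
```

```text
t 1.1 pos [0.4359 0.3665 0.25  ] yaw 115.8 w 0.0937 F [-0.8 -0.5 -0.9] j [0.6  0.13 1.24 0.   1.78 0.15]
.436,.366,.20,115.8 shift [-0.0005 -0.0001  0.05  ] turn 0.0
.436,.366,.128,115.8 shift [-0.0006  0.      0.122 ] turn 0.0
```

View pics/s1.png

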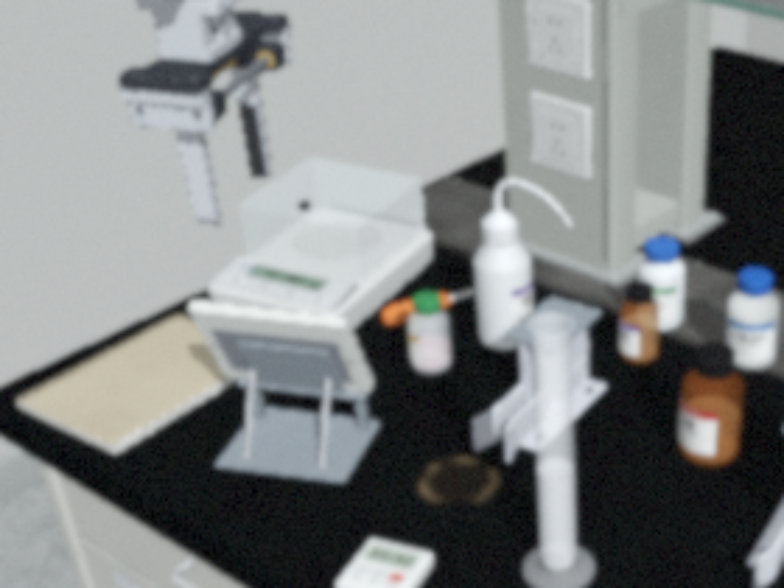

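The gripper hovers above the tall cassette, with its fingers at crop (203,210) and (258,165), astride the top edge. I'm descending straight down.

Emit:
carry_out:
  steps:
    - [[0,0,0.03],0,-1]
    - [[0,0,0.06],0,-1]
    - [[0,0,0.08],0,-1]
    - [[0,0,0.1],0,-1]
    - [[0,0,0.112],0,-1]
    - [[0,0,0.122],0,-1]
    - [[0,0,0.122],0,-1]

```text
time: 2.02
tool_pos: [0.4359, 0.3665, 0.128]
ee_rot: [-3.141, 0.0, 2.022]
wrist_force: [-1.0, -0.3, 0.1]
width: 0.0941
finger_force: 0.0
```

Emit:
carry_out:
  steps:
    - [[0,0,0],0,0.6]
    - [[0,0,0],0,0.8]
    - [[0,0,0],0,1]
    - [[0,0,0],0,1]
    - [[0,0,0],0,1]
    - [[0,0,0],0,1]
    - [[0,0,0],0,1]
    - [[0,0,0],0,1]

```text
time: 3.02
tool_pos: [0.4365, 0.3664, 0.1285]
ee_rot: [3.141, -0.0, 2.021]
wrist_force: [0.7, 0.3, 0.4]
width: 0.0173
finger_force: 0.1
```

```bash
python3 go.py
```

```text
t 3.02 pos [0.4365 0.3664 0.1285] yaw 115.8 w 0.0173 F [0.7 0.3 0.4] j [0.6  0.16 1.45 0.   1.54 0.15]
```

Still closing at 17 mm; I'll wait a little longer and then lift slightly.

Emit:
carry_out:
  steps:
    - [[0,0,0],0,1]
    - [[0,0,0],0,1]
    - [[0,0,0],0,1]
    - [[0,0,-0.01],0,1]
    - [[0,0,-0.02],0,1]
    - [[0,0,-0.04],0,1]
    - [[0,0,-0.08],0,1]
    - [[0,0,-0.12],0,1]
    - [[0,0,-0.12],0,1]
    - [[0,0,-0.12],0,1]

```text
time: 4.28
tool_pos: [0.4357, 0.3659, 0.2465]
ee_rot: [-3.138, 0.0, 2.021]
wrist_force: [0.6, 0.1, -3.4]
width: 0.0119
finger_force: 30.0
```

```bash
python3 go.py; python3 - <<'E'
from bench import robot
from h import *
s=robot.snapshot("scene"); cv2.imwrite("pics/s2.png",cv2.resize(s["image"][60:300,90:370,::-1],None,fx=2.5,fy=2.5)); np.savez("s2.npz",**s)
E
```

```text
t 4.28 pos [0.4357 0.3659 0.2465] yaw 115.8 w 0.0119 F [ 0.6  0.1 -3.4] j [0.6  0.13 1.25 0.   1.77 0.15]
```

View pics/s2.png

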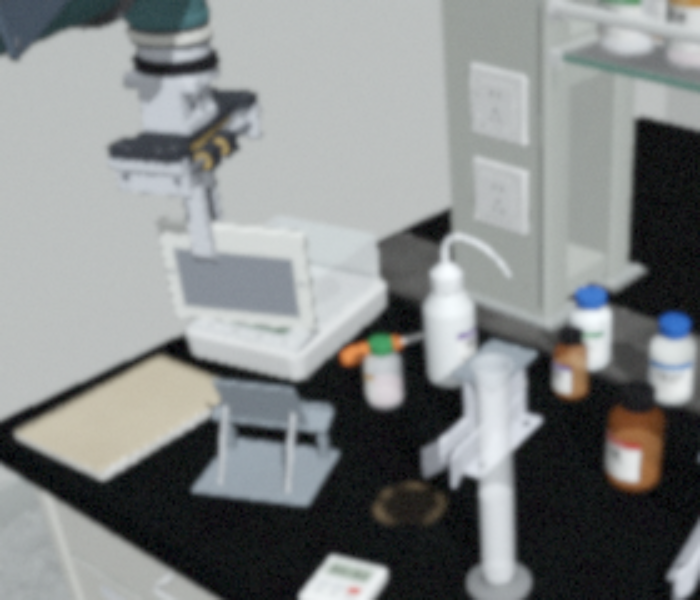

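The cassette is held flush and upright, at crop (160–315, 222–332). Next I'll measure how it sits in the hand.

```bash
cat > held.py <<'E'
import sys
from h import *
from bench import robot
# held plate relative to TCP: colour-free, depth slab around the tool's xz plane
def held(s,o):
    W=cloud(s); p=o["tool_pos"]; yaw=o["ee_rot"][2]; e=np.array([np.cos(yaw),np.sin(yaw),0]); n=np.array([np.sin(yaw),-np.cos(yaw),0])
    d=W-p; a=d@e; b=d@n; z=d[...,2]
    m=(abs(b)<.014)&(abs(a)<.13)&(z<.03)&(z>-.12)&(W[...,2]>.02)
    q=np.stack([a[m],z[m]],1); k=(abs(q[:,0])>.014)|(q[:,1]<-.01); q=q[k]; bb=b[m][k]
    A=np.c_[q,np.ones(len(q))]; f=np.linalg.lstsq(A,bb,rcond=None)[0]
    print("n",len(q),"rect(mm) along,up",cv2.minAreaRect(q.astype(np.float32)*1000),"tiltyaw,roll,off",f.round(4),"range a",np.percentile(q[:,0],[.5,99.5]).round(4),"z",np.percentile(q[:,1],[.5,99.5]).round(4))
if __name__=="__main__":
    held(robot.snapshot("scene"),robot.get_obs())
E
python3 held.py; python3 go.py .40,.30,.36,140 .42,.05,.36,160 .46,-.15,.36,191.1
```

```text
n 1881 rect(mm) along,up ((-24.078521728515625, -19.987815856933594), (152.28961181640625, 101.52250671386719), 0.6626298427581787) tiltyaw,roll,off [-0.0063  0.0016 -0.0057] range a [-0.0995  0.0497] z [-0.0687  0.0295]
t 4.38 pos [0.4354 0.3656 0.2454] yaw 115.8 w 0.012 F [-0.6 -0.2 -3.4] j [0.6  0.13 1.25 0.   1.77 0.15]
.40,.30,.36,140 shift [-0.0438 -0.0611 -0.1142] turn -2.42
.42,.05,.36,160 shift [-0.2775 -0.1519 -0.1136] turn -4.42
.46,-.15,.36,191.1 shift [-0.475  -0.2029 -0.1131] turn -7.53
```

Emit:
carry_out:
  steps:
    - [[0,0,-0.04],0,1]
    - [[0,0,-0.08],0,1]
    - [[-0.02,-0.01,-0.115],0,1]
    - [[-0.06,-0.032,-0.115],-0.7,1]
    - [[-0.11,-0.059,-0.115],-1.5,1]
    - [[-0.16,-0.086,-0.115],-2.3,1]
    - [[-0.16,-0.086,-0.115],-2.3,1]

```text
time: 5.25
tool_pos: [0.4283, 0.1818, 0.3623]
ee_rot: [-3.139, -0.001, 2.417]
wrist_force: [1.0, -0.1, -2.8]
width: 0.0116
finger_force: 30.0
```

```bash
python3 go.py .412,-.182,.36,191.1 .412,-.182,.09,191.1
```

```text
t 5.25 pos [0.4283 0.1818 0.3623] yaw 138.5 w 0.0116 F [ 1.  -0.1 -2.8] j [ 0.28 -0.08  1.23 -0.    1.99 -0.57]
.412,-.182,.36,191.1 shift [-0.229  -0.2832  0.0028] turn -5.26
.412,-.182,.09,191.1 shift [-0.2292 -0.2825  0.2728] turn -5.26
```

Emit:
carry_out:
  steps:
    - [[-0.03,-0.037,0],-0.7,1]
    - [[-0.065,-0.08,0],-1.5,1]
    - [[-0.1,-0.124,0],-2.3,1]
    - [[-0.135,-0.167,0],-3.1,1]
    - [[-0.17,-0.21,0],-4.0,1]
    - [[-0.2,-0.247,0],-4.7,1]
    - [[-0.229,-0.283,0.002],-5.26,1]
    - [[-0.229,-0.283,0.002],-5.26,1]
    - [[-0.229,-0.283,0.002],-5.26,1]

```text
time: 6.38
tool_pos: [0.4148, -0.1781, 0.3603]
ee_rot: [3.139, -0.001, -2.943]
wrist_force: [0.4, -1.3, -1.0]
width: 0.0122
finger_force: 30.0
```

```bash
python3 go.py .412,-.182,.15,191.1 .412,-.182,.09,191.1
```

```text
t 6.38 pos [ 0.4148 -0.1781  0.3603] yaw -168.6 w 0.0122 F [ 0.4 -1.3 -1. ] j [-0.53 -0.11  1.26  0.    1.99 -2.3 ]
.412,-.182,.15,191.1 shift [ 0.0033 -0.0038  0.2103] turn 0.03
.412,-.182,.09,191.1 shift [ 0.0032 -0.004   0.2703] turn 0.03
```

Emit:
carry_out:
  steps:
    - [[0.003,-0.004,0.05],0.03,1]
    - [[0.003,-0.004,0.11],0.03,1]
    - [[0.003,-0.004,0.17],0.03,1]
    - [[0.003,-0.004,0.22],0.03,1]
    - [[0.003,-0.004,0.25],0.03,1]
    - [[0.003,-0.004,0.265],0.03,1]
    - [[0.003,-0.004,0.265],0.03,1]
    - [[0.003,-0.004,0.265],0.03,1]

```text
time: 7.38
tool_pos: [0.4137, -0.1837, 0.0983]
ee_rot: [-3.139, 0.003, -2.947]
wrist_force: [1.1, -0.1, -2.2]
width: 0.012
finger_force: 30.0
```

```bash
python3 held.py; cat > lane.py <<'E'
import sys
from h import *
from bench import robot
# plate top edge (top view) in the bay frame: args bay x,y,yaw(deg), plate height
bx,by,yw,H=map(float,sys.argv[1:5]); W=cloud(robot.snapshot("top")); c,s=np.cos(np.radians(yw)),np.sin(np.radians(yw))
d=W-[bx,by,0]; X=d[...,0]*c+d[...,1]*s; Y=-d[...,0]*s+d[...,1]*c; z=W[...,2]
m=(abs(Y)<.03)&(X<0)&(X>-.32)&(abs(z-H)<.012)
r=cv2.minAreaRect(np.stack([X[m],Y[m]],1).astype(np.float32)*1000); print("plate top in bay frame",m.sum(),r, "z",np.median(z[m]) if m.any() else None)
xs=X[m]; 
for lo in np.arange(-.30,0,.025):
    k=m&(X>lo)&(X<lo+.025)
    if k.sum()>3: print(round(lo,3),"y",Y[k].mean().round(4),k.sum())
for lo in(-.05,-.03,-.01): # guides tops
    k=(abs(Y)<.022)&(X>lo-.012)&(X<lo+.012)&(z>.03)&(z<.043); print("guide y at",lo,np.sort(Y[k]).round(3)[[0,-1]] if k.any() else None, Y[k].mean().round(4), k.sum())
E
python3 lane.py .6001 -.1448 11.1 .13; python3 go.py .412,-.182,.072,191.1
```

```text
n 719 rect(mm) along,up ((-37.478981018066406, -21.248268127441406), (184.36122131347656, 102.43631744384766), 2.541823387145996) tiltyaw,roll,off [ 0.0332  0.0084 -0.0033] range a [-0.1216  0.0526] z [-0.0694  0.0289]
plate top in bay frame 129 ((-117.22071838378906, -11.32876968383789), (237.67071533203125, 47.798885345458984), 4.288160800933838) z 0.13342022033805595
-0.15 y -0.0002 39
-0.125 y -0.001 56
-0.1 y -0.001 25
-0.025 y -0.003 7
guide y at -0.05 [-0.015  0.015] -0.0002 39
guide y at -0.03 [-0.014  0.014] -0.0003 40
guide y at -0.01 [-0.013  0.014] 0.0003 36
t 7.47 pos [ 0.4136 -0.184   0.0983] yaw -168.9 w 0.0118 F [-0.5  0.2 -2.8] j [-0.54 -0.09  1.76  0.    1.47 -2.31]
.412,-.182,.072,191.1 shift [0.0013 0.0023 0.0263] turn 0.0
```

Emit:
carry_out:
  steps:
    - [[0,0.0015,0.012],0,1]
    - [[0,0.0015,0.0255],0,1]
    - [[-0.015,0.0015,0.0255],0,1]
    - [[-0.03,0.0015,0.0255],0,1]
    - [[-0.045,0.0015,0.0255],0,1]
    - [[-0.06,0.0015,0.0255],0,1]
    - [[-0.075,0.0015,0.0255],0,1]
    - [[-0.09,0.0015,0.0255],0,1]
    - [[-0.1,0.0015,0.0255],0,1]
    - [[-0.1,0.0015,0.0255],0,1]

```text
time: 8.72
tool_pos: [0.5108, -0.1625, 0.0709]
ee_rot: [3.141, -0.0, -2.947]
wrist_force: [-0.2, 0.0, -2.2]
width: 0.0116
finger_force: 30.0
```

```bash
python3 held.py; python3 go.py .5804,-.1486,.0725,191.1; python3 lane.py .6001 -.1448 11.1 .107
```

```text
n 609 rect(mm) along,up ((-38.70886993408203, -10.622138977050781), (182.45846557617188, 80.18685913085938), 0.17346107959747314) tiltyaw,roll,off [ 0.0606  0.0251 -0.0043] range a [-0.128   0.0521] z [-0.0506  0.0286]
t 8.78 pos [ 0.5103 -0.1626  0.0708] yaw -168.9 w 0.0116 F [-0.5 -0.3 -2.5] j [-0.41  0.12  1.6  -0.    1.42 -2.18]
.5804,-.1486,.0725,191.1 shift [-0.0715  0.0002 -0.0017] turn 0.0
plate top in bay frame 49 ((-69.68738555908203, 0.3960227966308594), (12.244316101074219, 139.23545837402344), 89.9942398071289) z 0.10674472942822825
-0.15 y 0.0011 31
-0.025 y 0.0026 16
guide y at -0.05 None nan 0
guide y at -0.03 [0.011 0.014] 0.0126 5
guide y at -0.01 [0.006 0.014] 0.0107 21lane.py:14: RuntimeWarning: Mean of empty slice.
  k=(abs(Y)<.022)&(X>lo-.012)&(X<lo+.012)&(z>.03)&(z<.043); print("guide y at",lo,np.sort(Y[k]).round(3)[[0,-1]] if k.any() else None, Y[k].mean().round(4), k.sum())
  ret = ret.dtype.type(ret / rcount)
```

Emit:
carry_out:
  steps:
    - [[-0.015,-0.001,0],0,1]
    - [[-0.03,-0.001,0],0,1]
    - [[-0.045,-0.001,0],0,1]
    - [[-0.055,-0.001,0],0,1]
    - [[-0.062,-0.001,0],0,1]
    - [[-0.067,-0.001,0],0,1]
    - [[-0.07,-0.001,0],0,1]
    - [[-0.07,-0.001,0],0,1]

```text
time: 9.82
tool_pos: [0.5791, -0.1502, 0.0709]
ee_rot: [3.141, -0.0, -2.948]
wrist_force: [0.4, 0.4, -1.8]
width: 0.0118
finger_force: 30.0
```

Emit:
carry_out:
  steps:
    - [[-0.001,0,0],0,1]
    - [[-0.002,0,0],0,1]
    - [[-0.003,0,0],0,1]
    - [[-0.003,0,0],0,1]

```text
time: 10.32
tool_pos: [0.5791, -0.1503, 0.071]
ee_rot: [3.141, -0.006, -2.949]
wrist_force: [-9.3, -1.1, 1.3]
width: 0.0116
finger_force: 30.0
```

```bash
python3 go.py .5804,-.1486,.0725,191.1; python3 lane.py .6001 -.1448 11.1 .107 2>&1| head -8
```

```text
t 10.32 pos [ 0.5791 -0.1503  0.071 ] yaw -168.9 w 0.0116 F [-9.3 -1.1  1.3] j [-0.35  0.26  1.44 -0.    1.45 -2.11]
.5804,-.1486,.0725,191.1 shift [-0.0016  0.0014 -0.0015] turn -0.0
lane.py:14: RuntimeWarning: Mean of empty slice.
  k=(abs(Y)<.022)&(X>lo-.012)&(X<lo+.012)&(z>.03)&(z<.043); print("guide y at",lo,np.sort(Y[k]).round(3)[[0,-1]] if k.any() else None, Y[k].mean().round(4), k.sum())
  ret = ret.dtype.type(ret / rcount)
plate top in bay frame 48 ((-57.94841766357422, -0.7266712188720703), (23.16392707824707, 12.613688468933105), 2.5501530170440674) z 0.10682338434267338
-0.075 y -0.0002 44
-0.05 y -0.0016 4
guide y at -0.05 [-0.015  0.015] 0.0097 17
```

Home against the stop: 9 N, with the rear end at x = -69.5 mm. I'll press it down gently and release.

Emit:
carry_out:
  steps:
    - [[-0.001,0,0.001],0,1]
    - [[0.001,0,0.002],0,1]
    - [[0.002,0,0.003],0,1]
    - [[0.002,0,0.003],0,1]

```text
time: 10.88
tool_pos: [0.5793, -0.1503, 0.0692]
ee_rot: [-3.141, -0.001, -2.948]
wrist_force: [-5.2, -0.6, 4.6]
width: 0.0119
finger_force: 30.0
```

Emit:
carry_out:
  steps:
    - [[0,0,0],0,0.6]
    - [[0,0,0],0,0.6]
    - [[0,0,0],0,0.6]
    - [[0,0,0],0,0.4]
    - [[0,0,0],0,0.4]
    - [[0,0,0],0,0.4]
    - [[0,0,-0.02],0,0.4]
    - [[0,0,-0.06],0,0.4]
    - [[0,0,-0.1],0,0.4]
    - [[0,0,-0.1],0,0.4]

```text
time: 12.12
tool_pos: [0.5824, -0.1508, 0.1728]
ee_rot: [-3.137, 0.008, -2.948]
wrist_force: [0.0, 0.3, -0.1]
width: 0.0285
finger_force: 0.0
```

```bash
python3 go.py; python3 lane.py .6001 -.1448 11.1 .107 2>/dev/null
```

```text
t 12.12 pos [ 0.5824 -0.1508  0.1728] yaw -168.9 w 0.0285 F [ 0.   0.3 -0.1] j [-0.35  0.2   1.3   0.    1.62 -2.11]
plate top in bay frame 61 ((-55.14485549926758, -0.6651825904846191), (12.307608604431152, 29.163738250732422), 88.2474365234375) z 0.10513786637922283
-0.075 y -0.0004 42
-0.05 y -0.0005 19
guide y at -0.05 [0.005 0.015] 0.0106 23
guide y at -0.03 [0.005 0.014] 0.0094 6
guide y at -0.01 [0.013 0.014] 0.0139 2
```

The tall cassette is seated, with its top at 105 mm. Next is the short one.

```bash
python3 go.py .429,-.3536,.22,65
```

```text
t 12.18 pos [ 0.5811 -0.1503  0.1698] yaw -168.9 w 0.0279 F [-1.3  0.3 -0.3] j [-0.35  0.2   1.31  0.    1.62 -2.11]
.429,-.3536,.22,65 shift [ 0.1882 -0.1703 -0.0505] turn 12.61
```

Emit:
carry_out:
  steps:
    - [[0,0,-0.05],0,-1]
    - [[0.02,-0.018,-0.05],1,-1]
    - [[0.04,-0.036,-0.05],2,-1]
    - [[0.06,-0.054,-0.05],3,-1]
    - [[0.08,-0.072,-0.05],4,-1]
    - [[0.1,-0.09,-0.05],5,-1]
    - [[0.12,-0.11,-0.05],6,-1]
    - [[0.14,-0.13,-0.05],7,-1]
    - [[0.16,-0.15,-0.05],8,-1]
    - [[0.188,-0.17,-0.05],9,-1]

```text
time: 13.42
tool_pos: [0.4273, -0.353, 0.2151]
ee_rot: [-3.139, -0.004, 1.759]
wrist_force: [-0.6, -0.2, 0.6]
width: 0.0938
finger_force: 0.0
```

Emit:
carry_out:
  steps:
    - [[0,0,0],1,-1]
    - [[0,0,0],2,-1]
    - [[0,0,0],3,-1]
    - [[0,0,0],3.61,-1]
    - [[0,0,0],3.61,-1]
    - [[0,0,0],3.61,-1]

```text
time: 14.18
tool_pos: [0.428, -0.3527, 0.2166]
ee_rot: [-3.139, -0.001, 1.136]
wrist_force: [0.8, 0.3, -0.1]
width: 0.094
finger_force: 0.0
```

```bash
python3 go.py .429,-.3536,.104,65
```

```text
t 14.18 pos [ 0.428  -0.3527  0.2166] yaw 65.1 w 0.094 F [ 0.8  0.3 -0.1] j [-0.79  0.1   1.34  0.    1.71 -0.36]
.429,-.3536,.104,65 shift [-0.0005  0.0015  0.1126] turn 0.01
```

Emit:
carry_out:
  steps:
    - [[0,0.001,0.03],0,-1]
    - [[0,0.001,0.06],0,-1]
    - [[0,0.001,0.08],0,-1]
    - [[0,0.001,0.095],0,-1]
    - [[0,0.001,0.105],0,-1]
    - [[0,0.001,0.1125],0,-1]
    - [[0,0.001,0.1125],0,-1]

```text
time: 15.05
tool_pos: [0.4292, -0.3534, 0.1052]
ee_rot: [-3.141, -0.0, 1.135]
wrist_force: [0.4, 0.5, 0.0]
width: 0.0942
finger_force: 0.0
```

Emit:
carry_out:
  steps:
    - [[0,0,0],0,0.6]
    - [[0,0,0],0,0.8]
    - [[0,0,0],0,1]
    - [[0,0,0],0,1]
    - [[0,0,0],0,1]
    - [[0,0,0],0,1]
    - [[0,0,0],0,1]
    - [[0,0,0],0,1]
    - [[0,0,0],0,1]
    - [[0,0,0],0,1]

```text
time: 16.3
tool_pos: [0.432, -0.3547, 0.1061]
ee_rot: [3.134, 0.0, 1.135]
wrist_force: [5.1, -1.5, -1.8]
width: 0.0117
finger_force: 29.8
```

Emit:
carry_out:
  steps:
    - [[0,0,0],0,1]
    - [[0,0,-0.01],0,1]
    - [[0,0,-0.02],0,1]
    - [[0,0,-0.04],0,1]
    - [[0,0,-0.08],0,1]
    - [[0,0,-0.13],0,1]
    - [[0,0,-0.18],0,1]
    - [[0,0,-0.24],0,1]
    - [[0,0,-0.24],0,1]
    - [[0,0,-0.24],0,1]

```text
time: 17.55
tool_pos: [0.429, -0.3533, 0.3446]
ee_rot: [-3.14, -0.0, 1.134]
wrist_force: [0.2, 0.0, -1.8]
width: 0.0117
finger_force: 30.0
```

```bash
python3 held.py; python3 go.py .42,0,.345,36 .419,.1523,.345,7.7; python3 - <<'E'
from bench import robot
import cv2
s=robot.snapshot("scene"); cv2.imwrite("pics/s3.png",s["image"][:,:,::-1])
E
```

```text
n 2688 rect(mm) along,up ((22.210243225097656, -8.14992904663086), (76.48805236816406, 151.81138610839844), 89.77472686767578) tiltyaw,roll,off [-0.0093  0.0299 -0.0052] range a [-0.053   0.0962] z [-0.0447  0.0298]
t 17.6 pos [ 0.4287 -0.3531  0.3433] yaw 65.0 w 0.0115 F [-0.1 -0.5 -2. ] j [-0.79  0.12  1.06 -0.    1.96 -0.35]
.42,0,.345,36 shift [ 0.3163 -0.1572 -0.0007] turn 2.9
.419,.1523,.345,7.7 shift [ 4.539e-01 -2.225e-01 -2.000e-04] turn 5.73
```

View pics/s3.png

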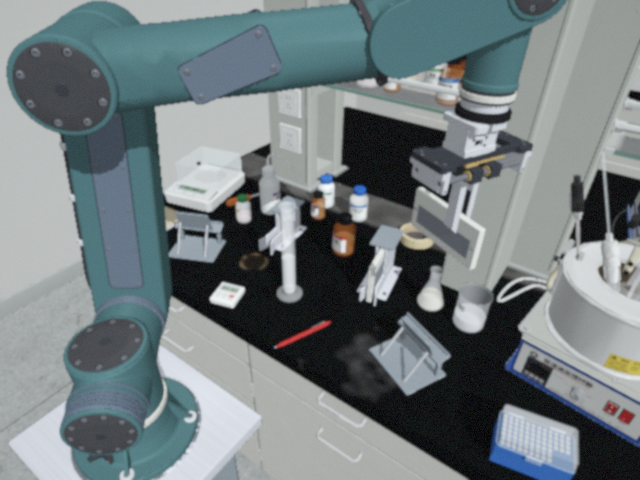

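The short cassette is held upright at about (447,225). I'm crossing high above the cylinder.

Emit:
carry_out:
  steps:
    - [[0.05,-0.025,0],0.6,1]
    - [[0.1,-0.049,0],1.3,1]
    - [[0.15,-0.074,0],2,1]
    - [[0.2,-0.098,0],2.6,1]
    - [[0.25,-0.123,0],3.2,1]
    - [[0.3,-0.147,0],3.8,1]
    - [[0.35,-0.172,0],4.4,1]
    - [[0.4,-0.196,0],5,1]
    - [[0.454,-0.2225,0],5.73,1]
    - [[0.454,-0.2225,0],5.73,1]

```text
time: 18.9
tool_pos: [0.4179, 0.1555, 0.3428]
ee_rot: [-3.141, 0.006, 0.142]
wrist_force: [0.2, -0.9, -1.4]
width: 0.0118
finger_force: 30.0
```

```bash
python3 go.py .419,.1523,.075,7.7
```

```text
t 18.9 pos [0.4179 0.1555 0.3428] yaw 8.1 w 0.0118 F [ 0.2 -0.9 -1.4] j [ 0.23 -0.13  1.31  0.    1.96  1.66]
.419,.1523,.075,7.7 shift [0.0022 0.0035 0.2678] turn 0.04
```

Emit:
carry_out:
  steps:
    - [[0.001,0.002,0.05],0,1]
    - [[0.001,0.002,0.11],0,1]
    - [[0.001,0.002,0.17],0,1]
    - [[0.001,0.002,0.22],0,1]
    - [[0.001,0.002,0.25],0,1]
    - [[0.001,0.002,0.268],0,1]
    - [[0.001,0.002,0.268],0,1]
    - [[0.001,0.002,0.268],0,1]

```text
time: 19.9
tool_pos: [0.4209, 0.1496, 0.0777]
ee_rot: [3.141, -0.0, 0.134]
wrist_force: [0.2, 1.0, -1.1]
width: 0.0117
finger_force: 30.0
```

```bash
python3 held.py;  python3 go.py .419,.1523,.0475,7.7; python3 lane.py .6063 .1776 7.7 .103 2>/dev/null
```

```text
n 932 rect(mm) along,up ((29.856651306152344, -13.517162322998047), (199.5518035888672, 87.2847671508789), 0.5073681473731995) tiltyaw,roll,off [ 0.0134 -0.0262  0.0039] range a [-0.055   0.1289] z [-0.0509  0.0293]
t 19.95 pos [0.4214 0.1498 0.0783] yaw 7.7 w 0.012 F [-0.7 -0.1 -2. ] j [ 0.21 -0.08  1.8  -0.    1.43  1.65]
.419,.1523,.0475,7.7 shift [-0.002  -0.0028  0.0308] turn -0.0
plate top in bay frame 89 ((-63.458683013916016, -4.989867210388184), (12.883865356445312, 127.15567779541016), 87.21037292480469) z 0.10588291567205425
-0.15 y -0.0012 5
-0.125 y -0.0031 56
-0.1 y -0.0036 27
guide y at -0.05 [-0.016  0.015] 0.001 37
guide y at -0.03 [-0.014  0.014] -0.0008 38
guide y at -0.01 [-0.014  0.014] -0.0003 38
```

Emit:
carry_out:
  steps:
    - [[0,-0.003,0.015],0,1]
    - [[0,-0.003,0.0305],0,1]
    - [[0.015,-0.003,0.0305],0,1]
    - [[0.03,-0.003,0.0305],0,1]
    - [[0.045,-0.003,0.0305],0,1]
    - [[0.06,-0.003,0.0305],0,1]
    - [[0.075,-0.003,0.0305],0,1]
    - [[0.09,-0.003,0.0305],0,1]
    - [[0.1,-0.003,0.0305],0,1]
    - [[0.1,-0.003,0.0305],0,1]

```text
time: 21.25
tool_pos: [0.5201, 0.1666, 0.0469]
ee_rot: [-3.142, 0.0, 0.134]
wrist_force: [-0.4, -0.4, -2.0]
width: 0.0111
finger_force: 30.0
```

```bash
python3 go.py .5895,.1753,.0475,7.7; python3 lane.py .6063 .1776 7.7 .077 2>/dev/null
```

```text
t 21.25 pos [0.5201 0.1666 0.0469] yaw 7.7 w 0.0111 F [-0.4 -0.4 -2. ] j [0.21 0.16 1.61 0.   1.37 1.64]
.5895,.1753,.0475,7.7 shift [ 0.07    0.0007 -0.0006] turn -0.0
plate top in bay frame 1 ((-0.029020430520176888, -18.608537673950195), (0.0, 0.0), 0.0) z 0.08743616925231408
guide y at -0.05 None nan 0
guide y at -0.03 None nan 0
guide y at -0.01 [-0.015 -0.012] -0.0136 4
```

Emit:
carry_out:
  steps:
    - [[0.015,0.0005,0],0,1]
    - [[0.03,0.0005,0],0,1]
    - [[0.045,0.0005,0],0,1]
    - [[0.055,0.0005,0],0,1]
    - [[0.062,0.0005,0],0,1]
    - [[0.066,0.0005,0],0,1]
    - [[0.068,0.0005,0],0,1]
    - [[0.069,0.0005,0],0,1]
    - [[0.07,0.0005,0],0,1]
    - [[0.07,0.0005,0],0,1]

```text
time: 22.55
tool_pos: [0.5878, 0.1754, 0.0469]
ee_rot: [-3.142, 0.002, 0.135]
wrist_force: [-4.6, -0.4, 0.5]
width: 0.0118
finger_force: 30.0
```

```bash
python3 go.py .5895,.1753,.0475,7.7; python3 lane.py .6063 .1776 7.7 .077 2>/dev/null
```

```text
t 22.55 pos [0.5878 0.1754 0.0469] yaw 7.7 w 0.0118 F [-4.6 -0.4  0.5] j [0.2  0.31 1.43 0.   1.4  1.63]
.5895,.1753,.0475,7.7 shift [ 0.0017  0.0003 -0.0006] turn 0.0
plate top in bay frame 0 ((0.0, 0.0), (0.0, 0.0), 0.0) z None
guide y at -0.05 [0.013 0.015] 0.0145 7
guide y at -0.03 [0.014 0.014] 0.0138 1
guide y at -0.01 None nan 0
```

Contact with the stop (4.6 N) came where expected. I'll press it down, release and retreat.

Emit:
carry_out:
  steps:
    - [[0.001,0,0.001],0,1]
    - [[0.001,0,0.002],0,1]
    - [[0,0,0.002],0,1]
    - [[0,0,0.002],0,1]

```text
time: 23.1
tool_pos: [0.5878, 0.1754, 0.0456]
ee_rot: [-3.141, 0.002, 0.135]
wrist_force: [-6.4, -0.8, 3.2]
width: 0.0118
finger_force: 30.0
```

Emit:
carry_out:
  steps:
    - [[0,0,0],0,0.6]
    - [[0,0,0],0,0.6]
    - [[0,0,0],0,0.6]
    - [[0,0,0],0,0.4]
    - [[0,0,0],0,0.4]
    - [[0,0,0],0,0.4]
    - [[0,0,-0.02],0,0.4]
    - [[0,0,-0.06],0,0.4]
    - [[0,0,-0.1],0,0.4]
    - [[0,0,-0.14],0,0.4]

```text
time: 24.35
tool_pos: [0.5888, 0.1754, 0.1862]
ee_rot: [-3.142, -0.0, 0.134]
wrist_force: [-0.4, -0.2, 0.6]
width: 0.0279
finger_force: 0.0
```

Emit:
carry_out:
  steps:
    - [[-0.05,0,-0.05],0,0.4]
    - [[-0.1,0,-0.1],0,0.4]
    - [[-0.15,0,-0.15],0,0.4]
    - [[-0.2,0,-0.15],0,0.4]
    - [[-0.24,0,-0.15],0,0.4]
    - [[-0.24,0,-0.15],0,0.4]

```text
time: 25.1
tool_pos: [0.3492, 0.1432, 0.3371]
ee_rot: [-3.141, -0.006, 0.135]
wrist_force: [0.5, -0.5, -0.1]
width: 0.0282
finger_force: 0.0
```

```bash
python3 go.py; python3 lane.py .6063 .1776 7.7 .077 2>/dev/null;python3 lane.py .6001 -.1448 11.1 .107 2>/dev/null; python3 - <<'E'
from bench import robot
import cv2
s=robot.snapshot("top"); cv2.imwrite("pics/t4.png",cv2.resize(s["image"][150:320,150:480,::-1],None,fx=2.4,fy=2.4))
E
```

```text
t 25.1 pos [0.3492 0.1432 0.3371] yaw 7.8 w 0.0282 F [ 0.5 -0.5 -0.1] j [ 0.24 -0.29  1.45  0.    1.97  1.67]
plate top in bay frame 140 ((-33.494441986083984, 0.6723003387451172), (20.099119186401367, 69.89908599853516), 82.6513442993164) z 0.07564124818593881
-0.075 y -0.0 41
-0.05 y 0.0002 49
-0.025 y 0.0005 50
guide y at -0.05 [-0.016  0.015] -0.0023 35
guide y at -0.03 [-0.014  0.014] -0.0047 35
guide y at -0.01 [-0.014  0.014] -0.0053 31
plate top in bay frame 146 ((-34.172237396240234, -0.5172452926635742), (19.525148391723633, 70.68811798095703), 82.9986801147461) z 0.10547575447519425
-0.075 y -0.0005 40
-0.05 y -0.0003 52
-0.025 y -0.0008 54
guide y at -0.05 [-0.015  0.015] 0.0095 24
guide y at -0.03 [0.005 0.014] 0.0107 20
guide y at -0.01 [0.005 0.014] 0.0105 20
```

View pics/t4.png

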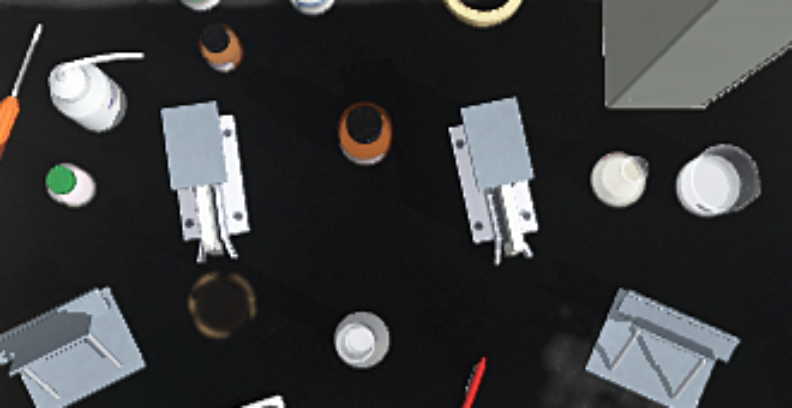

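Both cassettes stand in their lanes, at crop (212,215) and (508,220). They are within 1 mm of mid lane, their tops are at 76 and 105 mm, and their rear ends are at about -69 mm. The glassware has not moved.

```bash
python3 -c "
from bench import robot
print(robot.close_job())"
```

```text
the job is handed in; nothing more can be done
None
```

The job is handed in at about 25 s: by camera, the tall cassette stands fully home in the high bay and the short one in the low bay, no bystander has moved, and the arm is clear; the judge's verdict was not shown.

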